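Fire the spring knock-out to eject a specimen mount

ROBOT

A 6-joint arm with a two-finger parallel gripper is mounted at the origin on a cart in front of the work surface, level with it; the furniture and walls round the work are solid. World frame = base frame: x ahead of the robot, y to its left, z up, the work surface at z = 0. Lengths are in m, angles in rad, forces in N, time in s.
With the tool pointing down it reaches from about 0.35 to 0.775 m from the base axis. Payload 7.3 kg.
Tool frame: the origin (TCP) lies at the very end of the fingers, on their centre line; the grasp point (between the pads) lies 19 mm behind it; z points along the fingers, y is the line along which they close (so a half turn about z gives the same grasp; the last joint's range is limited). The gripper opens to 92 mm and grips with 3 to 60 N. Pads are 19 mm wide; open, the fingers measure 130 mm over their backs; the gripper's body (75 mm by 190 mm) begins 47 mm behind the grasp point.
Start: joints at [-1.458, 0.342, 1.524, -0, 1.275, -0.146], TCP at [0.134, -0.508, 0.199] pointing down, gripper open.
Joint ranges: [-2.53, 2.53], [-0.77, 2.02], [0.04, 2.7], [-1, 4.14], [0.28, 2.66], [-3.11, 3.11]. Speed limits (rad/s): [2.57, 2.57, 3.14, 3.14, 3.14, 3.14].

INTERFACE

Orientations are given as [roll, pitch, yaw] about the fixed x, y, z axes, in that order (R = Rz(yaw) Ry(pitch) Rx(roll)).
In Python, from cell import observe, read_camera, get_calibration, hand_in, search_frame gives the robot as it stands.
- The arm moves only by the tool step_arm, never from a script. Its argument "commands" is a list of rows, each an object with "translation": the shift along the tool's x, y, z in mm, a list of three; "roll": the turn about the tool's z in rad. In form: [{"translation": [x, y, z], "roll": roll}, ...]. A call has 1 to 20 rows; each row shifts and turns the commanded pose from where the row before left it, along the tool's axes as they then stand; what a row does not reach is not made up. A row lasts 1/12 s, in which the tool goes at most 41.7 mm and 7.16 degrees, less where a joint would pass 70% of its speed; a pose out of reach is approached as far as the arm can. A call is refused whole if a number of a shift passes 41.7 or a number of a turn 0.125, either way. A call with a gripper value outside its range is refused whole. "fingers" is the opening, from 0 (shut) to 1 (fully open), set as the call begins (left out, the last holds). The fingers move at their own pace and stop on an object; "grip_force" is the grip in N (left out, the last holds). Time passes only in rows, so rows that do not move let the fingers close. It gives the time, the measured TCP pose, the force, the opening and the grip force at its end, in the units of the state.
- observe(): the state, without advancing time (a new reading comes with each control period).
- read_camera(name): name is "scene" or "top"; returns the picture (480x640x3 uint8, red, green, blue); there is no depth.
- get_calibration(name): a dict with "camera_matrix" (3x3 intrinsics, pixels), "world_from_camera" (4x4, takes a point from camera to world coordinates). Camera axes: x right, y up, looking along -z (the intrinsics and any distortion apply to the point x, -y, -z); pixel columns grow to the right and rows downward; lengths in m; the calibration is good to about 2 mm. A picture is of the moment at which its call begins. get_calibration takes no time and is no camera call.
- hand_in(): hands the job in; it is judged then, once.
Trained networks look in the newest picture that a camera, given by its name, has taken for a name from the list of things; names that differ only in an ending like _2 or _b are one class to them, and where a whole thing is asked for, a point or a joint stands for the part that bears it (a point fixed in the world has none). Each returns a list of dicts, best first, with "confidence" (0 to 1); they miss things now and then, are a little off and sometimes report something else, mostly with a low value. They report only what shows in the picture. A call takes as long as a camera call.
- search_frame(camera, name): "at" ([x, y, z] in m, in world coordinates, good to about 4 mm: the middle of the surface that is visible of it).
The state is a dict: "time": time; "qpos": joint angles; "qvel": joint speeds; "joint_efforts": joint torques, N m; "tool_pos": TCP position; "tool_rot": TCP orientation; "contact_force": force on the tool from outside, world axes, zero at the start; "torque": the same for the moment, N m; "opening": finger opening in m; "grip_force": force on a finger pad.
Only numpy, scipy, OpenCV 4.12 (cv2) and the standard library are available. Lean on these libraries where they do the work, as an engineer would, in place of code of your own. Each camera call takes 0.05 s, during which the arm holds its last target. There are 200 camera calls.

TASK

A cured specimen mount stands in the nest of the spring knock-out on the bench. Draw the upright cocking knob straight back until the catch holds it, let go of it, then press the trip pad at the rear of the tool so that the striker fires and knocks the mount into the tool's catch tray. Do not touch the mount with the robot.

Things in the scene. Friction and masses are not known exactly. Their poses are not given: they have to be found in the camera images.
- cocking_knob (a point): Upright black ribbed knob, 21 mm thick (25 at the top), z 56 to 97 mm, in a slot in the grey 40 mm wide housing (top at 50 mm). Point: on its axis, 77 mm above the table; x = firing direction, z up. Draw it along -x: spring 200 N/m, plus up to 5 N at the catch; caught at 33 mm, hard stop at 46 mm, so draw it 40 mm. Let go, it stays 32 mm back if caught, else springs home.
- trip_pad (a point): Level black ribbed plate, 32 mm along x, 36 mm across, 12 mm behind the housing, at the tool's rear (-x) end, 97 mm behind the knob's starting place. Point: centre of its upper face, 44 mm above the table; x = firing direction, z up. Press it down: 2.4 N starts it, the striker is let go 5 to 6 mm down, it bottoms at 8.5 mm with 4 N. The fired striker hits the mount and settles back at rest.
- mount: Specimen mount: loose black resin puck, 30 mm in diameter, 24 mm high, 40 g, steel inlay on top. Origin at its centre, at first 36 mm above the table in the nest between two low rails (tops at 32 mm), 72 mm ahead of the knob's starting place and 12 mm clear of the resting striker; z is up at the start.
- tray_floor (a point): Catch tray at the front (+x) end of the tool: open grey box lined with black rubber, inside 74 mm along x, 76 mm across, side walls to 46 mm and far wall to 56 mm above the table; near wall is the nest block, 24 mm high. Point: centre of its floor, 8 mm above the table, 126 mm ahead of the knob's starting place; x = firing direction, z up. The tool's base (282 x 84 mm) is fixed to the table.

How it is judged:
On the way, in this order (a step that is already met when the one before it is completed fails the run):
1. the striker is drawn back and held by its catch, with the robot's fingers off everything (x of cocking_knob in the frame of tray_floor below -0.15 m and contact force between the fingers and anything else below 0.3 N), for 0.2 s.
2. the striker has been tripped and has knocked the mount off the nest into the catch tray (x of cocking_knob in the frame of tray_floor above -0.136 m and x of mount in the frame of tray_floor above -0.037 m and z of mount in the frame of tray_floor below 0.024 m), for 0.1 s.
At the end, for the whole second after the job is handed in: The mount lies still inside the catch tray (its centre within the tray's inner walls and less than 24 mm above its floor, any way up), and the striker is back at its rest place, the knob within 10 mm of where it started (all of step 2 and x of mount in the frame of tray_floor below 0.037 m and y of mount in the frame of tray_floor between -0.038 and 0.038 m and linear speed of mount below 0.03 m/s and x of cocking_knob in the frame of tray_floor below -0.116 m); the robot touches nothing.
It fails at once if the robot touches the mount (contact force between any of the fingers, the arm and mount above 0.3 N).
It also fails if it takes over 48 s, if anything falls off the work surface, if the arm or the gripper's body presses on something with over 40 N, if the wrist force passes 120 N, or if a joint passes its speed limit or range.

## Working session

There is one attempt and no reset: what is moved stays moved. The work goes in short steps, Python scripts to look and compute and a tool call to move; the robot and the scene stay as the last step left them, time stands still between calls to the robot, and variables do not carry over. Pictures are saved under pics/ and viewed, at most 10 in all, crops included, and the job is handed in when it is done.

Besides the shell and the picture viewer there is one more tool, called after "Emit:" as name([rows], argument=value, ...), one row to a line, values as JSON. step_arm: Moves the arm, as the interface text tells. Its arguments: {"type":"object","properties":{"commands":{"type":"array"},"fingers":{"type":"number"},"grip_force":{"type":"number"}},"required":["commands"]}

```bash
mkdir -p pics; python3 - <<'E'
from cell import *
import cv2
s=observe();print(s['time'],s['tool_pos'],s['tool_rot'],s['opening'])
for c in('top','scene'):
    im=read_camera(c);cv2.imwrite(f'pics/{c}0.png',im[:,:,::-1])
    k=get_calibration(c);print(c,k['camera_matrix'],k['world_from_camera'],[x for x in k if x not in('camera_matrix','world_from_camera')])
    for n in('cocking_knob','trip_pad','mount','tray_floor'):
        print(n,[(d['at'],d['confidence']) for d in search_frame(c,n)][:3])
E
```

```text
0.0 [ 0.13432433 -0.50706248  0.19834901] [-3.14007854e+00 -2.11494142e-04  2.58776614e-01] 0.09143972442614948
top [[554.71781005   0.         328.22758678]
 [  0.         554.71781005 244.62147892]
 [  0.           0.           1.        ]] [[-0.01492571  0.98865888 -0.14943508  0.37290997]
 [-0.99964277 -0.01806834 -0.01969447  0.16831081]
 [-0.02217116  0.14908774  0.98857538  0.93351818]
 [ 0.          0.          0.          1.        ]] []
cocking_knob [([0.4861, 0.1731, 0.0701], 0.6)]
trip_pad [([0.4984, 0.0765, 0.0408], 0.56)]
mount [([0.478, 0.2384, 0.0465], 0.83)]
tray_floor [([0.4813, 0.1959, 0.0058], 0.57)]
scene [[618.36870071   0.         319.95574848]
 [  0.         618.36870071 230.94003041]
 [  0.           0.           1.        ]] [[-4.31779649e-01  7.86456515e-01 -4.41647466e-01  1.41802495e-01]
 [-9.01979095e-01 -3.76596492e-01  2.11207942e-01  3.50525776e-01]
 [-2.17024496e-04  4.89552073e-01  8.71974037e-01  8.11126172e-01]
 [ 0.00000000e+00  0.00000000e+00  0.00000000e+00  1.00000000e+00]] []
cocking_knob []
trip_pad [([0.4991, 0.0783, 0.044], 0.6)]
mount [([0.4734, 0.2477, 0.048], 0.98)]
tray_floor [([0.477, 0.2058, 0.0163], 0.7)]
```

View pics/top0.png

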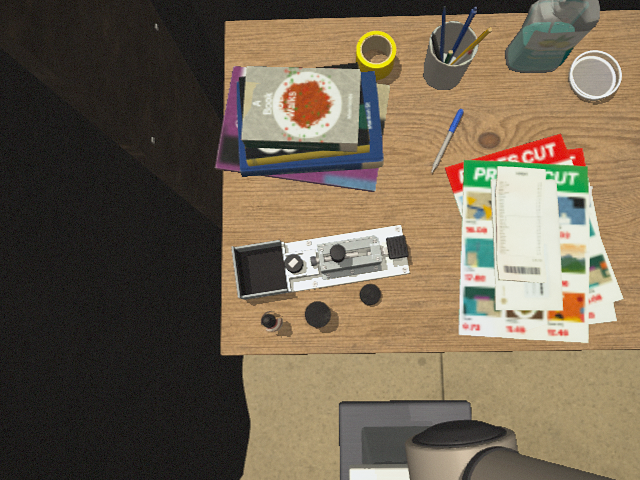

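View pics/scene0.png

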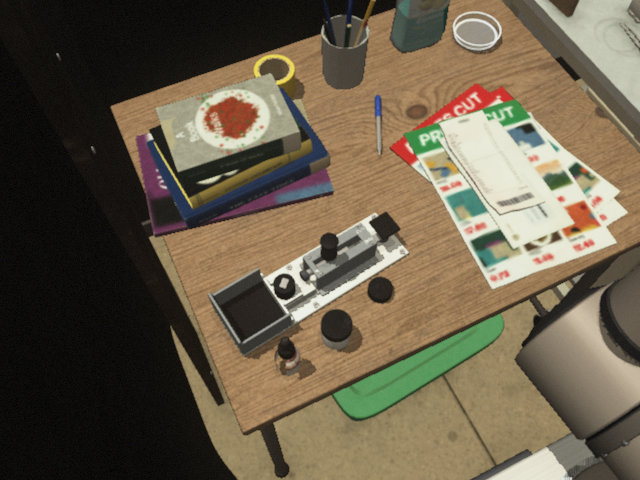

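The top view shows the tool with its tray on the left (about 262,270), mount at (295,264), knob top at (338,253) and pad at (397,247). It fires toward image left, which is about world +y. Loose jars stand nearby at (317,315) and (370,294). I'll zoom in on both views to measure.

```bash
python3 - <<'E'
import cv2,numpy as np
a=cv2.imread('pics/top0.png')[215:310,225:425];b=cv2.imread('pics/scene0.png')[200:360,200:420]
cv2.imwrite('pics/ca.png',cv2.resize(a,None,fx=4,fy=4,interpolation=2));cv2.imwrite('pics/cb.png',cv2.resize(b,None,fx=3.6,fy=3.6,interpolation=2))
E
```

```text
(no output)
```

View pics/ca.png

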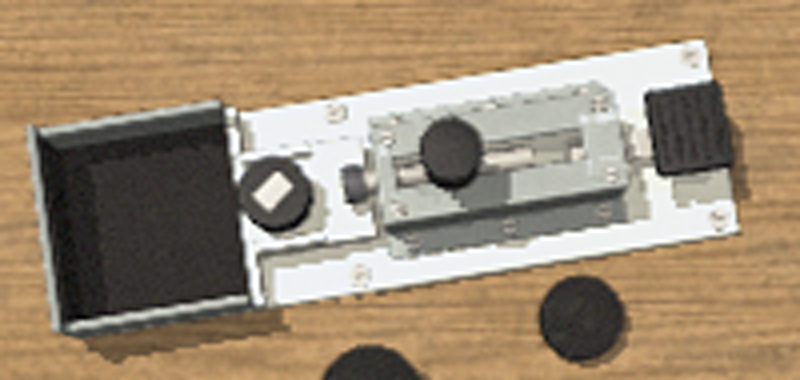

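View pics/cb.png

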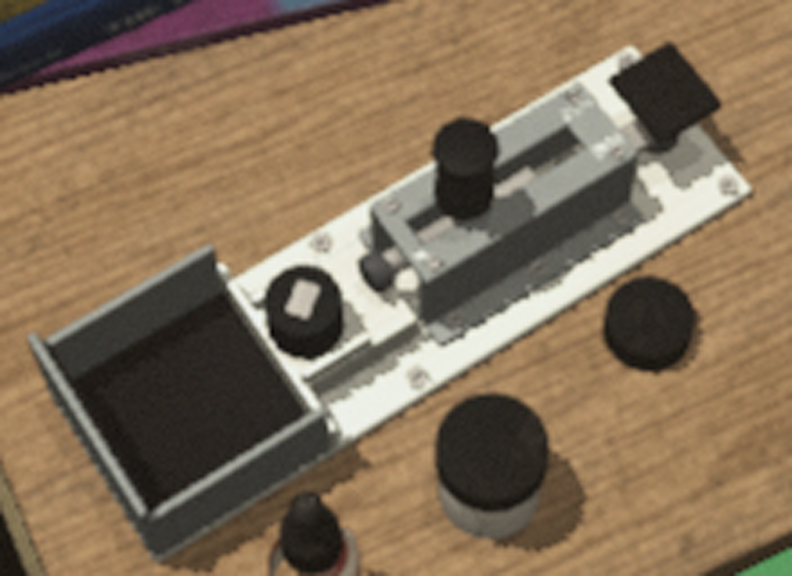

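The crops give these pixels:

| Camera | Knob top | Pad | Mount top |
|---|---|---|---|
| top | (337.8,252.7) | (397.3,247.1) | (293.4,263.1) |
| scene | (329.6,239.6) | (385,226.1) | (284.6,283.2) |

I'll back-project these at the known heights.

```bash
python3 - <<'E'
from cell import *
import numpy as np
P={'top':{'knob':(337.8,252.7,.097),'pad':(397.3,247.1,.044),'mount':(293.4,263.1,.048)},
'scene':{'knob':(329.6,239.6,.097),'pad':(385,226.1,.044),'mount':(284.6,283.2,.048)}}
R={}
for c in P:
    k=get_calibration(c);K=k['camera_matrix'];T=k['world_from_camera']
    for n,(u,v,z) in P[c].items():
        d=T[:3,:3]@np.array([(u-K[0,2])/K[0,0],-(v-K[1,2])/K[1,1],-1]);o=T[:3,3]
        R[c,n]=o+d*(z-o[2])/d[2];print(c,n,R[c,n].round(4))
A={n:(R['top',n]+R['scene',n])[:2]/2 for n in P['top']}
print(A)
f=A['mount']-A['pad'];print('len',np.hypot(*f),'(169) yaw',np.arctan2(f[1],f[0]))
f/=np.hypot(*f)
for c,o in(('knob',0),('pad',97),('mount',-72)): print(c,'->knob',A[c]+f*o/1000)
E
```

```text
top knob [0.4867 0.1706 0.097 ]
top pad [0.5013 0.0744 0.044 ]
top mount [0.4777 0.2424 0.048 ]
scene knob [0.4863 0.1718 0.097 ]
scene pad [0.4974 0.0775 0.044 ]
scene mount [0.4759 0.2437 0.048 ]
{'knob': array([0.48646045, 0.17117599]), 'pad': array([0.49931845, 0.07594423]), 'mount': array([0.4768176 , 0.24308927])}
len 0.16865275922683948 (169) yaw 1.7046105844343213
knob ->knob [0.48646045 0.17117599]
pad ->knob [0.48637717 0.17207707]
mount ->knob [0.4864235  0.17173293]
```

Emit:
step_arm([
  {"translation": [26.3,-19.4,0],"roll": 0},
  {"translation": [26.3,-19.4,0],"roll": 0},
  {"translation": [26.3,-19.4,0],"roll": 0},
  {"translation": [26.3,-19.4,0],"roll": 0},
  {"translation": [26.3,-19.4,0],"roll": 0},
  {"translation": [26.3,-19.4,0],"roll": 0},
  {"translation": [26.3,-19.4,0],"roll": 0},
  {"translation": [26.3,-19.4,0],"roll": 0},
  {"translation": [26.3,-19.4,0],"roll": 0},
  {"translation": [26.3,-19.4,0],"roll": 0},
  {"translation": [26.3,-19.4,0],"roll": 0},
  {"translation": [26.3,-19.4,0],"roll": 0},
  {"translation": [26.3,-19.4,0],"roll": 0},
  {"translation": [26.3,-19.4,0],"roll": 0},
], fingers=1)

```text
time: 1.67
tool_pos: [0.4216, -0.1493, 0.1992]
tool_rot: [3.141, -0.0, 0.259]
contact_force: [0.4, -0.1, 0.4]
opening: 0.0917
grip_force: 0.0
```

Emit:
step_arm([
  {"translation": [13.3,-26.8,0],"roll": 0},
  {"translation": [13.3,-26.8,0],"roll": 0},
  {"translation": [13.3,-26.8,0],"roll": 0},
  {"translation": [13.3,-26.8,0],"roll": 0},
  {"translation": [13.3,-26.8,0],"roll": 0},
  {"translation": [13.3,-26.8,0],"roll": 0},
  {"translation": [13.3,-26.8,0],"roll": 0},
  {"translation": [13.3,-26.8,0],"roll": 0},
  {"translation": [13.3,-26.8,0],"roll": 0},
  {"translation": [13.3,-26.8,0],"roll": 0},
  {"translation": [13.3,-26.8,0],"roll": 0},
])

```text
time: 2.58
tool_pos: [0.4869, 0.1733, 0.1991]
tool_rot: [3.141, -0.0, 0.259]
contact_force: [0.7, -0.6, 0.5]
opening: 0.0917
grip_force: 0.0
```

Emit:
step_arm([
  {"translation": [0,0,0],"roll": -0.1205},
  {"translation": [0,0,0],"roll": -0.1205},
  {"translation": [0,0,0],"roll": -0.1205},
  {"translation": [0,0,0],"roll": -0.1205},
  {"translation": [0,0,0],"roll": -0.1205},
  {"translation": [0,0,0],"roll": -0.1205},
  {"translation": [0,0,0],"roll": -0.1205},
  {"translation": [0,0,0],"roll": -0.1205},
  {"translation": [0,0,0],"roll": -0.1205},
  {"translation": [0,0,0],"roll": -0.1205},
  {"translation": [0,0,0],"roll": -0.1205},
  {"translation": [0,0,0],"roll": -0.1205},
  {"translation": [0,0,0],"roll": 0},
  {"translation": [0,0,0],"roll": 0},
])

```text
time: 3.75
tool_pos: [0.4868, 0.1717, 0.199]
tool_rot: [3.142, 0.0, 1.701]
contact_force: [-0.5, 0.2, 0.0]
opening: 0.0917
grip_force: 0.0
```

Emit:
step_arm([
  {"translation": [0,0,20],"roll": 0},
  {"translation": [0,0,20],"roll": 0},
  {"translation": [0,0,20],"roll": 0},
  {"translation": [0,0,20],"roll": 0},
  {"translation": [0,0,20],"roll": 0},
  {"translation": [0,0,20],"roll": 0},
  {"translation": [0,0,10],"roll": 0},
  {"translation": [0,0,8],"roll": 0},
  {"translation": [0,0,0],"roll": 0},
  {"translation": [0,0,0],"roll": 0},
])

```text
time: 4.58
tool_pos: [0.4872, 0.1717, 0.0614]
tool_rot: [3.141, 0.0, 1.704]
contact_force: [-0.2, -0.2, 0.1]
opening: 0.0919
grip_force: 0.0
```

Emit:
step_arm([
  {"translation": [0,0,0],"roll": 0},
  {"translation": [0,0,0],"roll": 0},
  {"translation": [0,0,0],"roll": 0},
  {"translation": [0,0,0],"roll": 0},
  {"translation": [0,0,0],"roll": 0},
  {"translation": [0,0,0],"roll": 0},
  {"translation": [0,0,0],"roll": 0},
  {"translation": [0,0,0],"roll": 0},
  {"translation": [0,0,0],"roll": 0},
  {"translation": [0,0,0],"roll": 0},
  {"translation": [0,0,0],"roll": 0},
  {"translation": [0,0,0],"roll": 0},
  {"translation": [0,0,0],"roll": 0},
  {"translation": [0,0,0],"roll": 0},
], fingers=0, grip_force=45)

```text
time: 5.75
tool_pos: [0.4869, 0.1717, 0.061]
tool_rot: [3.141, 0.0, 1.705]
contact_force: [0.4, 0.1, -0.6]
opening: 0.0214
grip_force: 45.0
```

Gripped at 21 mm, which matches the knob. Now I'll draw it back 40 mm.

Emit:
step_arm([
  {"translation": [-4,0,0],"roll": 0},
  {"translation": [-4,0,0],"roll": 0},
  {"translation": [-4,0,0],"roll": 0},
  {"translation": [-4,0,0],"roll": 0},
  {"translation": [-4,0,0],"roll": 0},
  {"translation": [-4,0,0],"roll": 0},
  {"translation": [-4,0,0],"roll": 0},
  {"translation": [-4,0,0],"roll": 0},
  {"translation": [-4,0,0],"roll": 0},
  {"translation": [-4,0,0],"roll": 0},
  {"translation": [0,0,0],"roll": 0},
  {"translation": [0,0,0],"roll": 0},
  {"translation": [0,0,0],"roll": 0},
])

```text
time: 6.83
tool_pos: [0.4923, 0.1328, 0.061]
tool_rot: [3.141, -0.002, 1.704]
contact_force: [1.8, 7.6, -1.9]
opening: 0.0216
grip_force: 45.0
```

Emit:
step_arm([
  {"translation": [3,0,0],"roll": 0},
  {"translation": [3,0,0],"roll": 0},
  {"translation": [0,0,0],"roll": 0},
  {"translation": [0,0,0],"roll": 0},
])

```text
time: 7.17
tool_pos: [0.4915, 0.1388, 0.0609]
tool_rot: [3.141, -0.001, 1.705]
contact_force: [1.2, 6.7, -1.6]
opening: 0.0216
grip_force: 45.0
```

Emit:
step_arm([
  {"translation": [0,0,0],"roll": 0},
  {"translation": [0,0,0],"roll": 0},
  {"translation": [0,0,0],"roll": 0},
  {"translation": [0,0,0],"roll": 0},
  {"translation": [0,0,0],"roll": 0},
  {"translation": [0,0,0],"roll": 0},
  {"translation": [0,0,0],"roll": 0},
  {"translation": [0,0,0],"roll": 0},
  {"translation": [0,0,0],"roll": 0},
  {"translation": [0,0,0],"roll": 0},
  {"translation": [0,0,0],"roll": 0},
  {"translation": [0,0,0],"roll": 0},
], fingers=1)

```text
time: 8.17
tool_pos: [0.4913, 0.138, 0.061]
tool_rot: [3.142, 0.0, 1.705]
contact_force: [-0.4, 0.4, 0.3]
opening: 0.0912
grip_force: 0.0
```

Emit:
step_arm([
  {"translation": [0,0,-20],"roll": 0},
  {"translation": [0,0,-20],"roll": 0},
  {"translation": [0,0,-20],"roll": 0},
  {"translation": [0,0,-20],"roll": 0},
  {"translation": [0,0,0],"roll": 0},
  {"translation": [0,0,0],"roll": 0},
])

```text
time: 8.67
tool_pos: [0.4919, 0.1381, 0.1418]
tool_rot: [3.139, 0.0, 1.705]
contact_force: [0.1, -0.2, 0.1]
opening: 0.0916
grip_force: 0.0
```

```bash
python3 - <<'E'
from cell import *
import cv2
s=observe();print(s['time'],s['tool_pos'],s['opening'])
t=read_camera('top')[200:320,220:430];c=read_camera('scene')[190:360,200:440]
cv2.imwrite('pics/d.png',cv2.vconcat([cv2.resize(i,(480,int(480*i.shape[0]/i.shape[1])),interpolation=2) for i in(t,c)])[:,:,::-1])
print(search_frame('top','cocking_knob')[:2],search_frame('scene','cocking_knob')[:2])
E
```

```text
8.6667 [0.49189758 0.13805628 0.14178053] 0.09164437509298397
[] [{'at': [0.4882, 0.1456, 0.08], 'confidence': 0.97}]
```

View pics/d.png

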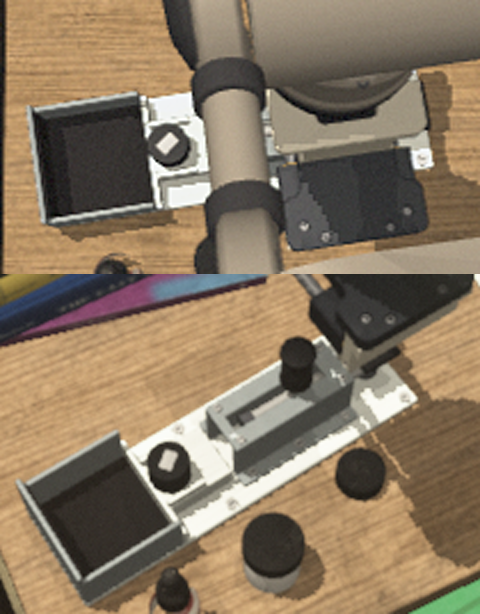

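The knob is held back at y≈0.14 in the scene view and the mount is untouched. Next I'll shut the fingers and move over the pad.

Emit:
step_arm([
  {"translation": [-13,-0.2,0],"roll": 0},
  {"translation": [-13,-0.2,0],"roll": 0},
  {"translation": [-13,-0.2,0],"roll": 0},
  {"translation": [-13,-0.2,0],"roll": 0},
  {"translation": [-13,-0.2,0],"roll": 0},
  {"translation": [0,0,0],"roll": 0},
  {"translation": [0,0,0],"roll": 0},
  {"translation": [0,0,0],"roll": 0},
  {"translation": [0,0,0],"roll": 0},
  {"translation": [0,0,0],"roll": 0},
  {"translation": [0,0,0],"roll": 0},
  {"translation": [0,0,0],"roll": 0},
  {"translation": [0,0,0],"roll": 0},
  {"translation": [0,0,0],"roll": 0},
  {"translation": [0,0,0],"roll": 0},
  {"translation": [0,0,0],"roll": 0},
], fingers=0, grip_force=10)

```text
time: 10.2
tool_pos: [0.499, 0.0734, 0.141]
tool_rot: [3.142, 0.0, 1.705]
contact_force: [0.3, 0.1, 0.4]
opening: 0.0007
grip_force: 0.0
```

Emit:
step_arm([
  {"translation": [0,0,20],"roll": 0},
  {"translation": [0,0,20],"roll": 0},
  {"translation": [0,0,20],"roll": 0},
  {"translation": [0,0,20],"roll": 0},
  {"translation": [0,0,8],"roll": 0},
  {"translation": [0,0,0],"roll": 0},
  {"translation": [0,0,0],"roll": 0},
])

```text
time: 10.78
tool_pos: [0.4992, 0.0734, 0.0533]
tool_rot: [-3.141, 0.0, 1.705]
contact_force: [0.2, -0.7, 0.7]
opening: 0.0003
grip_force: 0.0
```

Now I'll press down to about z 0.037 and come straight back up.

Emit:
step_arm([
  {"translation": [0,0,4],"roll": 0},
  {"translation": [0,0,4],"roll": 0},
  {"translation": [0,0,3],"roll": 0},
  {"translation": [0,0,3],"roll": 0},
  {"translation": [0,0,2.5],"roll": 0},
  {"translation": [0,0,0],"roll": 0},
  {"translation": [0,0,0],"roll": 0},
  {"translation": [0,0,0],"roll": 0},
])

```text
time: 11.45
tool_pos: [0.4992, 0.0734, 0.0366]
tool_rot: [3.141, 0.0, 1.705]
contact_force: [-0.3, -0.5, 0.5]
opening: 0.0006
grip_force: 0.0
```

Emit:
step_arm([
  {"translation": [0,0,-10],"roll": 0},
  {"translation": [0,0,-20],"roll": 0},
  {"translation": [0,0,-20],"roll": 0},
  {"translation": [0,0,-20],"roll": 0},
  {"translation": [0,0,-20],"roll": 0},
  {"translation": [0,0,-20],"roll": 0},
  {"translation": [0,0,0],"roll": 0},
  {"translation": [0,0,0],"roll": 0},
])

```text
time: 12.12
tool_pos: [0.4998, 0.0734, 0.1481]
tool_rot: [3.138, 0.001, 1.705]
contact_force: [-0.1, -0.4, -0.6]
opening: 0.0005
grip_force: 0.0
```

```bash
python3 - <<'E'
from cell import *
import cv2
s=observe();print(s['time'],s['tool_pos'],s['contact_force'])
c=read_camera('scene')[190:360,200:440]
cv2.imwrite('pics/e.png',cv2.resize(c,None,fx=3,fy=3,interpolation=2)[:,:,::-1])
print(search_frame('scene','cocking_knob')[:2],search_frame('scene','mount')[:2])
E
```

```text
12.1167 [0.49975467 0.07343734 0.14808483] [-0.06031812 -0.41936975 -0.61690423]
[{'at': [0.4908, 0.1449, 0.0813], 'confidence': 0.85}] [{'at': [0.4709, 0.2474, 0.0479], 'confidence': 0.94}]
```

View pics/e.png

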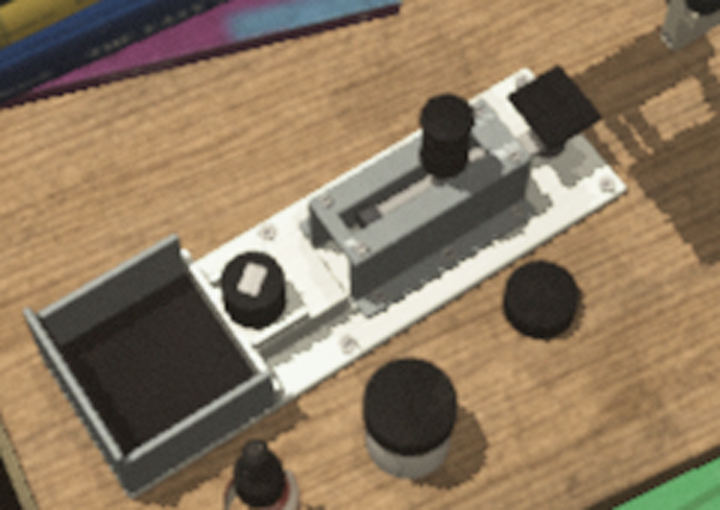

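The view shows the striker still cocked, with the knob at (445,135) in the crop and the mount still in its nest at (253,290). The press showed no force. I'll go down again and look while the fingers are low.

Emit:
step_arm([
  {"translation": [0,0,20],"roll": 0},
  {"translation": [0,0,20],"roll": 0},
  {"translation": [0,0,20],"roll": 0},
  {"translation": [0,0,20],"roll": 0},
  {"translation": [0,0,15],"roll": 0},
  {"translation": [0,0,8],"roll": 0},
  {"translation": [0,0,4],"roll": 0},
  {"translation": [0,0,4],"roll": 0},
  {"translation": [0,0,0],"roll": 0},
  {"translation": [0,0,0],"roll": 0},
  {"translation": [0,0,0],"roll": 0},
])

```text
time: 13.18
tool_pos: [0.4996, 0.0734, 0.0362]
tool_rot: [3.14, 0.0, 1.705]
contact_force: [1.0, -0.1, -0.2]
opening: 0.0003
grip_force: 0.0
```

```bash
python3 - <<'E'
from cell import *
import cv2
s=observe();print(s['time'],s['tool_pos'],s['contact_force'])
c=read_camera('scene')[150:330,230:470]
cv2.imwrite('pics/f.png',cv2.resize(c,None,fx=3,fy=3,interpolation=2)[:,:,::-1])
E
```

```text
13.1833 [0.49955844 0.07341581 0.03618566] [ 0.96652283 -0.10264079 -0.23133338]
```

View pics/f.png

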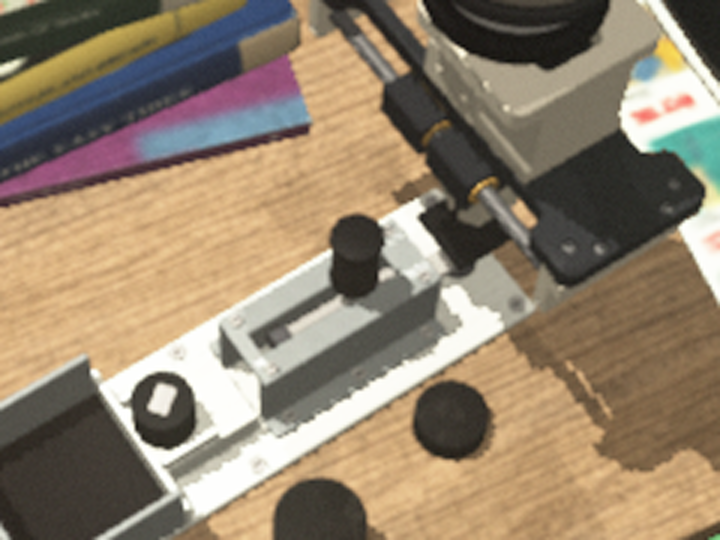

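The striker is still cocked, the fingers are over the pad at about (480,205), and there is no force. I'll check the projection of the TCP against the picture.

```bash
python3 - <<'E'
from cell import *
import cv2,numpy as np
k=get_calibration('scene');K=k['camera_matrix'];W=np.linalg.inv(k['world_from_camera'])
s=observe();t=np.array(s['tool_pos']);f=np.array([-.1338,.991,0]);y=np.array([.991,.1338,0])
im=read_camera('scene')[190:270,340:440];S=7
im=cv2.resize(im,None,fx=S,fy=S,interpolation=2)[:,:,::-1].copy()
im=cv2.convertScaleAbs(im,alpha=1.7,beta=20)
def pr(p):
    c=W[:3,:3]@p+W[:3,3];return int((K[0,0]*c[0]/-c[2]+K[0,2]-340)*S),int((K[1,1]*-c[1]/-c[2]+K[1,2]-190)*S)
P=np.array([.4994,.0756,.044])
cv2.polylines(im,[np.array([pr(P+a*f+b*y) for a,b in((.016,.018),(.016,-.018),(-.016,-.018),(-.016,.018))])],1,(0,255,0),1)
cv2.polylines(im,[np.array([pr(t+a*f+b*y) for a,b in((.0095,.019),(.0095,-.019),(-.0095,-.019),(-.0095,.019))])],1,(0,0,255),1)
cv2.circle(im,pr(t),4,(0,0,255),-1)
cv2.imwrite('pics/g.png',im)
E
```

```text
(no output)
```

View pics/g.png

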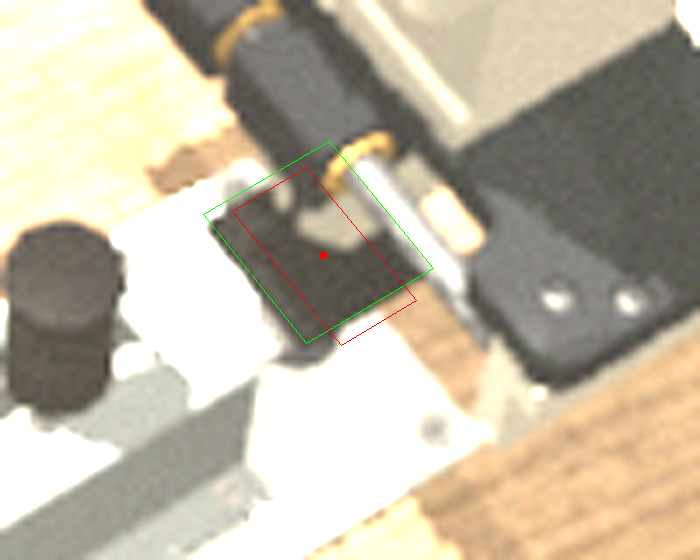

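The fingers are centred on the pad, just about at its surface. I'll press deeper in small steps and watch the force.

Emit:
step_arm([
  {"translation": [0,0,1],"roll": 0},
  {"translation": [0,0,1],"roll": 0},
  {"translation": [0,0,0],"roll": 0},
  {"translation": [0,0,0],"roll": 0},
])

```text
time: 13.62
tool_pos: [0.499, 0.0734, 0.0335]
tool_rot: [-3.142, 0.0, 1.705]
contact_force: [-0.4, -0.1, 0.5]
opening: 0.0007
grip_force: 0.0
```

Emit:
step_arm([
  {"translation": [0,0,1],"roll": 0},
  {"translation": [0,0,1],"roll": 0},
  {"translation": [0,0,0],"roll": 0},
  {"translation": [0,0,0],"roll": 0},
])

```text
time: 13.95
tool_pos: [0.4989, 0.0734, 0.0314]
tool_rot: [-3.141, 0.0, 1.705]
contact_force: [0.1, -0.3, 0.2]
opening: 0.0004
grip_force: 0.0
```

Emit:
step_arm([
  {"translation": [0,0,1],"roll": 0},
  {"translation": [0,0,1],"roll": 0},
  {"translation": [0,0,0],"roll": 0},
  {"translation": [0,0,0],"roll": 0},
])

```text
time: 14.28
tool_pos: [0.499, 0.0734, 0.0294]
tool_rot: [-3.141, 0.0, 1.705]
contact_force: [0.2, 0.3, 0.7]
opening: 0.0006
grip_force: 0.0
```

Emit:
step_arm([
  {"translation": [0,0,1],"roll": 0},
  {"translation": [0,0,1],"roll": 0},
  {"translation": [0,0,0],"roll": 0},
  {"translation": [0,0,0],"roll": 0},
])

```text
time: 14.62
tool_pos: [0.499, 0.0734, 0.0274]
tool_rot: [-3.141, 0.0, 1.705]
contact_force: [0.3, -0.6, 0.3]
opening: 0.0003
grip_force: 0.0
```

```bash
python3 - <<'E'
from cell import *
import cv2,numpy as np
k=get_calibration('scene');K=k['camera_matrix'];W=np.linalg.inv(k['world_from_camera'])
s=observe();t=np.array(s['tool_pos']);print(t,s['contact_force'])
im=read_camera('scene')[180:290,310:440];S=5
im=cv2.resize(im,None,fx=S,fy=S,interpolation=2)[:,:,::-1].copy()
im=cv2.convertScaleAbs(im,alpha=2.2,beta=20)
cv2.imwrite('pics/h.png',im)
E
```

```text
[0.49898159 0.0734113  0.02740835] [ 0.30836735 -0.61491525  0.26237776]
```

View pics/h.png

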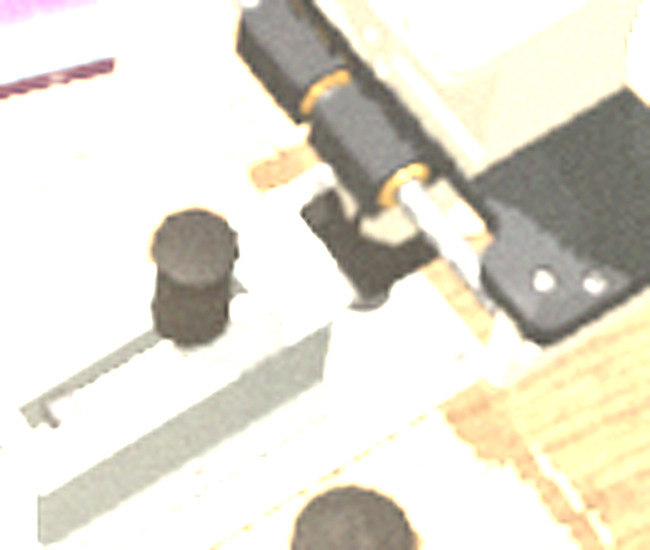

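The fingertips still appear just above the pad, so shut fingers seem to end short of the TCP. I'll keep stepping down.

Emit:
step_arm([
  {"translation": [0,0,1],"roll": 0},
  {"translation": [0,0,1],"roll": 0},
  {"translation": [0,0,0],"roll": 0},
  {"translation": [0,0,0],"roll": 0},
])

```text
time: 15.0
tool_pos: [0.499, 0.0734, 0.0254]
tool_rot: [-3.141, 0.0, 1.705]
contact_force: [0.9, -0.2, 0.6]
opening: 0.0003
grip_force: 0.0
```

Emit:
step_arm([
  {"translation": [0,0,1],"roll": 0},
  {"translation": [0,0,1],"roll": 0},
  {"translation": [0,0,0],"roll": 0},
  {"translation": [0,0,0],"roll": 0},
])

```text
time: 15.33
tool_pos: [0.499, 0.0734, 0.0234]
tool_rot: [-3.141, 0.0, 1.705]
contact_force: [-0.5, -0.4, -0.2]
opening: 0.0005
grip_force: 0.0
```

```bash
python3 - <<'E'
from cell import *
s=observe();print(s['tool_pos'],s['contact_force'],s['torque'])
for c in('scene','top'):
  read_camera(c)
  for n in('cocking_knob','mount','trip_pad'): print(c,n,[(d['at'],d['confidence']) for d in search_frame(c,n)[:1]])
E
```

```text
[0.49897011 0.07340035 0.02341066] [-0.49757762 -0.35885657 -0.229114  ] [-0.01084227 -0.08008402  0.01458334]
scene cocking_knob [([0.4893, 0.1479, 0.0786], 0.91)]
scene mount [([0.4719, 0.2471, 0.0457], 0.82)]
scene trip_pad [([0.5004, 0.0846, 0.0465], 0.81)]
top cocking_knob [([0.4871, 0.1427, 0.0963], 0.8)]
top mount [([0.4801, 0.2411, 0.0458], 0.72)]
top trip_pad [([0.4859, 0.1433, 0.0962], 0.52)]
```

Emit:
step_arm([
  {"translation": [0,0,1],"roll": 0},
  {"translation": [0,0,1],"roll": 0},
  {"translation": [0,0,0],"roll": 0},
  {"translation": [0,0,0],"roll": 0},
])

```text
time: 16.07
tool_pos: [0.4989, 0.0734, 0.0214]
tool_rot: [-3.141, 0.0, 1.705]
contact_force: [0.8, -0.3, 1.1]
opening: 0.0005
grip_force: 0.0
```

```bash
python3 - <<'E'
from cell import *
import cv2,numpy as np
s=observe();print(s['time'],s['tool_pos'],s['qpos'],s['contact_force'],s['opening'])
a=read_camera('top')[215:310,300:440];b=read_camera('scene')[170:290,300:450]
f=lambda i:cv2.convertScaleAbs(cv2.resize(i,(560,int(560*i.shape[0]/i.shape[1])),interpolation=2),alpha=1.3,beta=15)
v=cv2.vconcat([f(a),f(b)]);v=cv2.resize(v,None,fx=600/v.shape[0],fy=600/v.shape[0])
print(v.shape);cv2.imwrite('pics/i.png',v[:,:,::-1])
E
```

```text
16.0667 [0.4989225  0.07340744 0.02136006] [-5.93763669e-03  5.25030118e-01  1.79985939e+00 -1.24755932e-04
  8.16997646e-01 -1.39826986e-01] [ 0.76165849 -0.28220516  1.07133128] 0.0005023087190755977
(600, 406, 3)
```

View pics/i.png

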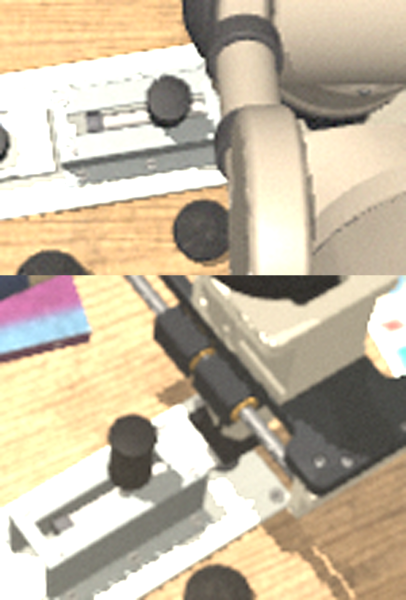

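```bash
python3 - <<'E'
from cell import *
import cv2,numpy as np
b=cv2.cvtColor(read_camera('scene'),cv2.COLOR_RGB2GRAY);np.save('b.npy',b)
f=cv2.imread('pics/f.png',0);f=cv2.resize(f,(240,180),interpolation=cv2.INTER_AREA)
e=cv2.cvtColor(cv2.imread('pics/scene0.png'),cv2.COLOR_BGR2GRAY)
for n,i in(('start',e[212:242,370:402]),('f .036',f[62:92,140:172]),('now .021',b[212:242,370:402])):
    print(n,'cols 370..400 step2');[print(212+r,*['%3d'%x for x in i[r,::2]]) for r in range(0,30,1)]
E
```

```text
start cols 370..400 step2
212 138 139 159 133 127 133 137  88  67 119 126 142 143 135 133 134
213 142 156 218 181 136 138  91  48  37 106 135 138 142 132 137 133
214 150 197 216 224 139 100  49  39  37  79 137 132 144 142 132 129
215 201 200 174 218 134  45  40  36  37  43 118 135 140 140 133 134
216 229 175 149 178  91  37  35  38  32  41  89 136 133 133 138 141
217 234 165 141 108  36  36  37  36  36  38  47 122 124 135 145 134
218 236 148 102  40  37  41  35  41  36  40  38  91 131 140 135 141
219 235 109  44  40  39  39  41  39  42  39  41  53 133 140 131 147
220 183  65  37  37  40  37  39  39  39  36  38  38 116 135 131 141
221  62  40  38  36  41  40  39  39  39  41  36  41  80 144 139 146
222  36  42  36  39  35  39  38  37  36  33  39  39  50 126 140 152
223  46  41  42  41  37  40  41  40  38  40  39  39  41  84 139 146
224 139  39  38  41  41  38  36  40  40  38  40  40  39  52 131 140
225 201  35  39  38  39  36  39  34  38  37  39  37  38  39 114 140
226 229  65  38  44  40  41  40  34  39  37  39  37  41  42  76 146
227 236 161  35  44  43  40  37  40  40  38  38  38  3
[... 4401 characters left out ...]
  36  34  76 122 179
232 250 251 252 191  38  38  38  36  38  39  38  35  37  71 111 169
233 245 251 250 182  49  39  38  41  35  41  34  35  75  99 103 159
234 231 251 240 166  80  39  38  38  38  37  37  62 114 105  86 147
235 211 239 229 192 115  36  38  41  38  37  54 142 142 105 100 108
236 213 214 229 216 127  60  36  41  36  50 139 174 165 115 106  88
237 225 226 220 226 160  91  39  37  34  91 174 173 174 140 111  96
238 234 234 214 223 185 115  45  36  48 127 173 175 175 163 110 100
239 236 230 207 226 214 111  54  50  59 136 171 176 176 173 121 105
240 232 210 207 221 186  86  64  63  65 155 176 175 176 175 144 110
241 191 200 196 189 123  69  58  58 117 173 176 174 174 173 169 110
```

The pad hasn't moved, and the visible fingertip moves freely above it, so the true tip is higher than the reported TCP. I'll continue down, guided by force.

Emit:
step_arm([
  {"translation": [0,0,1],"roll": 0},
  {"translation": [0,0,1],"roll": 0},
  {"translation": [0,0,1],"roll": 0},
  {"translation": [0,0,0],"roll": 0},
  {"translation": [0,0,0],"roll": 0},
])

```text
time: 16.63
tool_pos: [0.499, 0.0734, 0.0184]
tool_rot: [-3.141, 0.0, 1.705]
contact_force: [-0.0, 0.2, -0.6]
opening: 0.0007
grip_force: 0.0
```

Emit:
step_arm([
  {"translation": [0,0,1],"roll": 0},
  {"translation": [0,0,1],"roll": 0},
  {"translation": [0,0,1],"roll": 0},
  {"translation": [0,0,0],"roll": 0},
  {"translation": [0,0,0],"roll": 0},
])

```text
time: 17.05
tool_pos: [0.4991, 0.0734, 0.0157]
tool_rot: [3.141, 0.0, 1.705]
contact_force: [-1.5, -0.2, 3.5]
opening: 0.0007
grip_force: 1.8
```

That's contact, at 3.5 N, which fits the pad's preload. I'll press further.

Emit:
step_arm([
  {"translation": [0,0,1],"roll": 0},
  {"translation": [0,0,1],"roll": 0},
  {"translation": [0,0,1],"roll": 0},
  {"translation": [0,0,0],"roll": 0},
  {"translation": [0,0,0],"roll": 0},
])

```text
time: 17.47
tool_pos: [0.4992, 0.0734, 0.0126]
tool_rot: [3.141, 0.0, 1.705]
contact_force: [0.2, -1.2, 3.8]
opening: 0.0004
grip_force: 1.9
```

Emit:
step_arm([
  {"translation": [0,0,1],"roll": 0},
  {"translation": [0,0,1],"roll": 0},
  {"translation": [0,0,0],"roll": 0},
  {"translation": [0,0,0],"roll": 0},
])

```text
time: 17.8
tool_pos: [0.4991, 0.0734, 0.0104]
tool_rot: [3.141, 0.0, 1.705]
contact_force: [-0.1, -0.5, 2.8]
opening: 0.0006
grip_force: 1.5
```

```bash
python3 - <<'E'
from cell import *
s=observe();print(s['tool_pos'],s['contact_force'])
for c in('scene','top'):
  read_camera(c)
  for n in('cocking_knob','mount'): print(c,n,[(d['at'],d['confidence']) for d in search_frame(c,n)[:1]])
E
```

```text
[0.49912098 0.07338037 0.01042069] [-0.14635413 -0.47745075  2.82821891]
scene cocking_knob [([0.4812, 0.1789, 0.0751], 0.63)]
scene mount [([0.4645, 0.289, 0.0365], 0.6)]
top cocking_knob [([0.4831, 0.1736, 0.0723], 0.92)]
top mount [([0.4733, 0.2805, 0.0341], 0.83)]
```

Fired: the knob is home and the mount is in the tray, about 12 mm from its centre. I'll lift off and check.

Emit:
step_arm([
  {"translation": [0,0,-5],"roll": 0},
  {"translation": [0,0,-10],"roll": 0},
  {"translation": [0,0,-20],"roll": 0},
  {"translation": [0,0,-20],"roll": 0},
  {"translation": [0,0,-20],"roll": 0},
  {"translation": [0,0,-20],"roll": 0},
  {"translation": [0,0,-20],"roll": 0},
  {"translation": [0,0,0],"roll": 0},
  {"translation": [0,0,0],"roll": 0},
  {"translation": [0,0,0],"roll": 0},
  {"translation": [0,0,0],"roll": 0},
])

```text
time: 19.02
tool_pos: [0.4981, 0.0735, 0.1246]
tool_rot: [-3.139, -0.0, 1.705]
contact_force: [0.1, 0.3, 0.8]
opening: 0.0004
grip_force: 0.0
```

```bash
python3 - <<'E'
from cell import *
import numpy as np
s=observe();print(s['time'],s['tool_pos'],s['contact_force'])
f=np.array([-.1338,.991]);ok=0
for c in('scene','top'):
  read_camera(c)
  for n in('cocking_knob','mount'):
    for d in search_frame(c,n)[:1]:
      e=np.array(d['at'][:2])-[.4695,.2966];x=e@f;y=e@[-.991,-.1338];print(c,n,d,x,y)
      ok+= n=='mount' and abs(x)<.03 and abs(y)<.03 and d['at'][2]<.045
print(ok)
if ok: print(hand_in())
E
```

```text
19.0167 [0.49813594 0.0734607  0.12457316] [0.11434722 0.30236172 0.81435417]
scene cocking_knob {'at': [0.4879, 0.1775, 0.0754], 'confidence': 0.62} -0.12049001999999999 -0.002298820000000028
scene mount {'at': [0.4651, 0.2872, 0.0348], 'confidence': 0.56} -0.008726679999999971 0.005618119999999955
top cocking_knob {'at': [0.4847, 0.1728, 0.0693], 'confidence': 0.97} -0.12471955999999998 0.0015012399999999506
top mount {'at': [0.471, 0.2812, 0.0339], 'confidence': 0.74} -0.01546209999999997 0.0005740199999999945
2
the job is handed in; nothing more can be done
None
```

The striker was cocked and tripped, and the last camera check put the mount in the catch tray about 12 mm from its centre, the knob back at rest and the arm lifted clear; I handed the job in at about 19 s, and no verdict came back.

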